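Reseat the sample vial under a photometer's push-latch cover

TASK

The photometer's reading will not settle because the vial inside has not been pushed fully home. Press the front of its push-latch cover to pop it open, push the vial straight down by its cap until it is fully home, then swing the cover down and press its front again until it latches and stays shut. Use the fingertips only: grip or lift nothing, and leave the glassware and other things around the instrument where they stand.

Things in the scene. Friction and masses are not known exactly. Their poses are not given: they have to be found in the camera images.
- photometer: Light-grey desktop photometer, 170 mm deep (x), 150 mm wide (y), 60 mm tall at its flat deck; it stands fast. Origin at the centre of its underside; x points from its sloping keypad front to its back, z up. A dark hood, the cover, is hinged at the back of the deck; behind the hinge the deck runs on for 29 mm, with nothing on it.
- cover (a joint): Cover's angle, rad: 0 shut and latched, 1.75 open (leaning 10 deg back past upright). Push-latch: pressed about 6 mm at its front to a stop (-0.065) and let go, it springs open in 2 s (keep clear). To relatch, push it down against its spring (1 to 3 N) past 0 to the same stop and let go: it stays at 0. Each press needs 4 N or more at the front; 20 N does no harm.
- cover_press (a point): Ribbed dark press pad (20 x 36 mm) in the middle of the cover's upper face near its front edge; it moves with the cover. When latched it lies 88 mm nearer the front than the hinge axis and 24 mm higher, facing up; the cover's front edge lies 16 mm farther on.
- cover_hinge (a point): Middle of the cover's hinge axis, 68 mm above the worktop; it runs along the photometer's y. The cover is a hood 104 mm long from the axis, 84 mm wide, 25 mm deep; its outer face lies 23 mm from the axis (above it when shut, behind it when open). Open, its upper edge stands 0.17 m above the worktop, 18 to 41 mm behind the axis.
- vial_cap (a point): Centre of the top of the red screw cap (16 mm across) of the glass vial in the photometer's bore, hidden until the cover is open; it lies 54 mm in front of the hinge axis, in the photometer's middle plane. Fully home, it stands 72 mm above the worktop (6 mm above the dark rim round it).
- sample_vial (a joint): How far the vial stands proud of home, in m: 0 = fully home (hard stop), 0.005 to 0.009 at the start. A ring holds it with about 3 N of friction; it stays where it is left.
- vial_tray: Yellow open tray, 42 x 78 x 22 mm, with three capped vials standing in it; origin at the centre of its underside; loose, to be left alone.
- vial_1: Spare 16 x 48 mm vial standing in the tray; origin at its underside; loose, to be left alone.
- vial_2: Spare 16 x 48 mm vial standing in the tray; origin at its underside; loose, to be left alone.
- vial_3: Spare 16 x 48 mm vial standing in the tray; origin at its underside; loose, to be left alone.
- beaker: Clear 100 ml beaker, 55 mm across, 68 mm tall; origin at its underside; loose, to be left alone.
- weight: Small white knobbed calibration weight, 28 mm across, 52 mm tall; origin at its underside; loose, to be left alone.
- crucible: White porcelain crucible, 43 mm across, 34 mm tall; origin at its underside; loose, to be left alone.
- weigh_boat: White square weighing boat, 69 mm, 16 mm tall; origin at its underside; loose, to be left alone.

How it is judged:
By the outcome, as a careful person would: the job done as asked, in the order asked, and still so for the second after the job is handed in, with the robot touching nothing.
It also fails if it takes over 48 s, if anything falls off the work surface, if the arm or the gripper's body presses on something with over 40 N, if the wrist force passes 120 N, or if a joint passes its speed limit or range.

ROBOT

A 7-joint arm with a two-finger parallel gripper is mounted at the origin on a cart in front of the work surface, level with it; the furniture and walls round the work are solid. World frame = base frame: x ahead of the robot, y to its left, z up, the work surface at z = 0. Lengths are in m, angles in rad, forces in N, time in s.
With the tool pointing down it reaches from about 0.425 to 0.925 m from the base axis. Payload 6.8 kg.
Tool frame: the origin (TCP) lies at the very end of the fingers, on their centre line; the grasp point (between the pads) lies 19 mm behind it; x points along the fingers, y is the direction in which the jaws open and shut, and the axes are right-handed (so a half turn about x gives the same grasp; the last joint's range is limited). The gripper opens to 85 mm and grips with 20 to 120 N. Pads are 22 mm wide; open, the fingers measure 114 mm over their backs; the gripper's body (76 mm by 85 mm) begins 54 mm behind the grasp point. The pads swing forward as they close: fully open they stand 13 mm farther back than shut.
Start: joints at [1.14, 0.477, 0.022, 1.555, -0.011, 1.109, -0.083], TCP at [0.214, -0.64, 0.231] pointing down, gripper open.
Joint ranges: [-2.96, 2.96], [-0.34, 2.1], [-1.41, 1.46], [0.24, 2.44], [-1.37, 4.51], [0.17, 1.92], [-2.96, 2.96]. Speed limits (rad/s): [2.39, 2.39, 3.14, 3.14, 3.14, 3.14, 3.14].

INTERFACE

Orientations are given as a rotation vector (axis times angle).
In Python, from bench import get_obs, grab_frame, camera_info, hand_in gives the robot as it stands.
- The arm moves only by the tool apply_moves, never from a script. Its argument "series" is text: rows parted by semicolons, each of 7 numbers parted by spaces: the turn, a rotation vector about the tool's x, y, z in rad, then the shift along the tool's x, y, z in m, then the opening, from 0 (shut) to 1 (fully open). In form: wx wy wz tx ty tz hand; .... A call has 1 to 12 rows; each row is the pose to reach, as a shift and turn from the pose commanded when the call began, along the tool's axes at that moment; what a row does not reach only later rows make up. A row lasts 1/8 s, in which the tool goes at most 62.5 mm and 10.7 degrees, less where a joint would pass 70% of its speed; a pose out of reach is approached as far as the arm can. A call with a gripper value outside its range is refused whole. The fingers move at their own pace and stop on an object; "force" is the grip in N (left out, the last holds). Time passes only in rows, so rows that repeat a pose let the fingers close. It gives the time, the measured TCP pose, the force and the opening at its end, in the units of the state.
- get_obs(): the state, without advancing time (a new reading comes with each control period).
- grab_frame(name): name is "scene" or "top" or "wrist"; returns the picture (400x640x3 uint8, blue, green, red); there is no depth.
- camera_info(name): a dict with "fov_y" (degrees; the focal length in pixels is half the picture's height over the tangent of half this angle, whatever the lens; pixels are square), "cx", "cy" (the principal point, pixels), "rvec" (rotation vector, rad) and "tvec" (3), from world to camera coordinates, as OpenCV has them. Camera axes: x right, y down, z forward; pixel columns grow to the right and rows downward; lengths in m; the calibration is good to about 2 mm. A picture is of the moment at which its call begins: read the wrist's pose just before it. camera_info takes no time and is no camera call; for the wrist camera it gives the pose at the moment of the call.
- hand_in(): hands the job in, once; it reports no verdict.
The state is a dict: "clock": time; "joints": joint angles; "qvel": joint speeds; "tau": joint torques, N m; "tcp_pos": TCP position; "orientation": TCP orientation; "contact_force": force on the tool from outside, world axes, zero at the start; "moment": the same for the moment, N m; "grip_width": finger opening in m.
Only numpy, scipy, OpenCV 4.12 (cv2) and the standard library are available. Lean on these libraries where they do the work, as an engineer would, in place of code of your own. Each camera call takes 0.05 s, during which the arm holds its last target.

## Working session

There is one attempt and no reset: what is moved stays moved. The work goes in short steps, Python scripts to look and compute and a tool call to move; the robot and the scene stay as the last step left them, time stands still between calls to the robot, and variables do not carry over. Pictures are saved under pics/ and viewed, and the job is handed in when it is done.

Besides the shell and the picture viewer there is one more tool, called after ">>>" by a JSON object that holds its "fn" and its "kwargs". apply_moves: Moves the arm, as the interface text tells. Its arguments: {"type":"object","properties":{"series":{"type":"string"},"force":{"type":"number"}},"required":["series"]}

```bash
mkdir -p pics; ls; python3 - <<'E'
from bench import *
import cv2
print(get_obs())
for n in ("scene","top","wrist"):
    print(n,camera_info(n)); cv2.imwrite(f"pics/{n}0.png",grab_frame(n))
E
```

```text
pics
{'clock': 0.0, 'joints': array([ 1.13993711,  0.47780448,  0.02232405,  1.55645663, -0.01149827,
        1.10929544, -0.0831038 ]), 'qvel': array([ 0.00164483, -0.00026599,  0.00105879, -0.00039176, -0.00018117,
       -0.00012801, -0.00019992]), 'tau': array([ 4.44466541e-04, -5.96439493e+01,  1.60848476e+00, -2.81185770e+01,
        1.25244947e-02,  9.54562915e-03, -1.75245214e-05]), 'tcp_pos': array([ 0.21390521, -0.63958329,  0.23032029]), 'orientation': array([ 2.047182  ,  0.33523031, -2.04806106]), 'contact_force': array([-0.06986814, -0.01733665,  0.40973328]), 'moment': array([-0.06465479, -0.01366397,  0.00324757]), 'grip_width': 0.08577400563595491}
scene {'fov_y': 44.66880644242863, 'cx': 318.9790937741495, 'cy': 194.42331920833053, 'rvec': array([ 0.95018138, -2.27674979,  1.23100661]), 'tvec': array([0.25478043, 0.30391272, 0.94396127])}
top {'fov_y': 52.70208849420634, 'cx': 321.9535139089694, 'cy': 202.87323518420862, 'rvec': array([ 2.20827294, -2.14059751,  0.12419399]), 'tvec': array([-0.15678083,  0.5067435 ,  1.38167406])}
wrist {'fov_y': 67.42711044589133, 'cx': 319.85727131560327, 'cy': 200.67208090679597, 'rvec': array([-2.35834728,  1.69756114,  0.24037801]), 'tvec': array([-0.67530019, -0.0359932 ,  0.37896128])}
```

View pics/scene0.png

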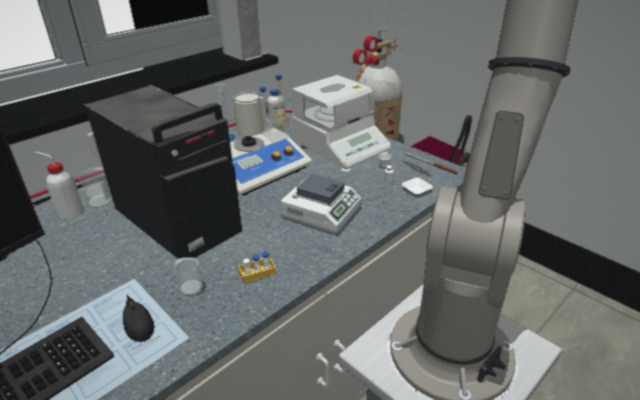

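View pics/top0.png

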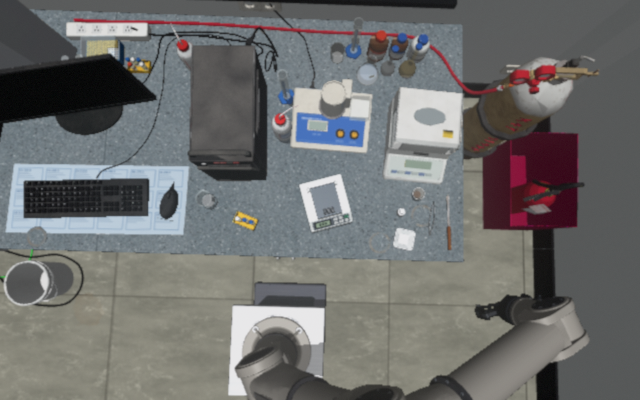

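View pics/wrist0.png

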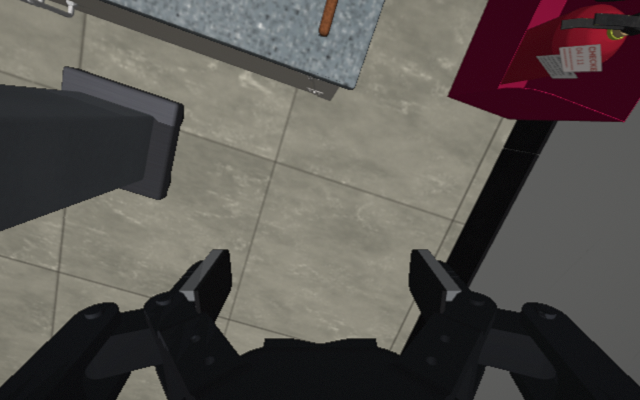

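```bash
python3 - <<'E'
import cv2
a=cv2.imread("pics/top0.png")[165:245,270:380]; b=cv2.imread("pics/scene0.png")[165:240,270:375]
cv2.imwrite("pics/z_top0.png",cv2.resize(a,None,fx=7,fy=7,interpolation=cv2.INTER_CUBIC))
cv2.imwrite("pics/z_scene0.png",cv2.resize(b,None,fx=7,fy=7,interpolation=cv2.INTER_CUBIC))
E
```

```text
(no output)
```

View pics/z_top0.png

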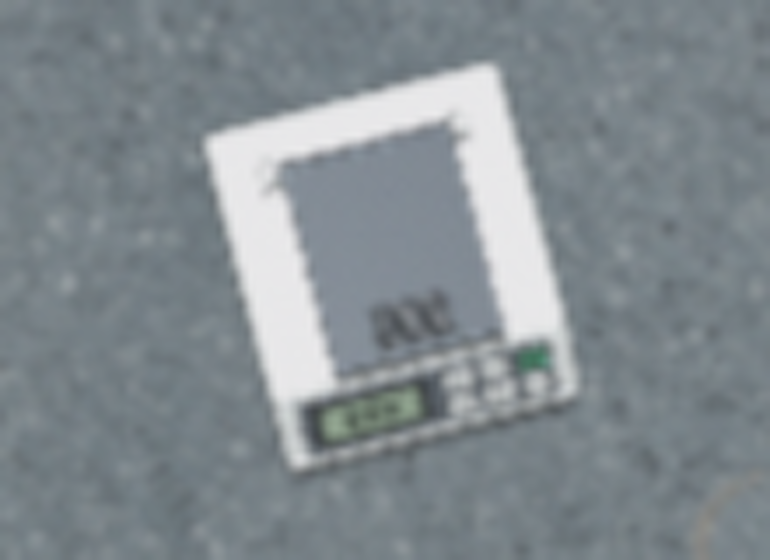

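View pics/z_scene0.png

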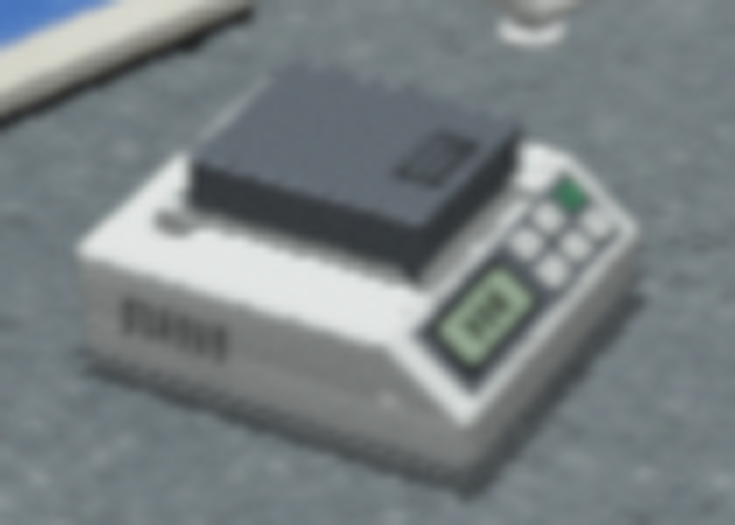

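```bash
cat > h.py <<'E'
import numpy as np, cv2
from bench import *
from scipy.spatial.transform import Rotation as R
def K(ci,h=400):
    f=h/2/np.tan(np.radians(ci["fov_y"])/2); return np.array([[f,0,ci["cx"]],[0,f,ci["cy"]],[0,0,1]])
def ray(ci,uv):
    Rm=cv2.Rodrigues(np.array(ci["rvec"]))[0]; t=np.array(ci["tvec"])
    d=Rm.T@np.linalg.solve(K(ci),np.array([uv[0],uv[1],1.])); return -Rm.T@t,d
def cast(ci,uv,z):
    o,d=ray(ci,uv); return o+d*(z-o[2])/d[2]
def proj(ci,P):
    return cv2.projectPoints(np.array(P,float).reshape(-1,3),np.array(ci["rvec"]),np.array(ci["tvec"]),K(ci),None)[0].reshape(-1,2)
E
python3 - <<'E'
from h import *
ci=camera_info("top")
u=lambda p,o,:((p[0]+.5)/7-.5+o[0],(p[1]+.5)/7-.5+o[1])
T=(270,165)
for n,p,z in [("hBL",(280,165),.091),("hBR",(455,122),.091),("hFR",(503,330),.091),("hFL",(338,375),.091),("pad",(413,318),.092),("dBL",(205,137),.06),("dBR",(497,65),.06)]:
    print(n,cast(ci,u(p,T),z).round(4))
cs=camera_info("scene"); S=(270,165)
print("pad scene",cast(cs,u((437,158),S),.092).round(4))
for n,p,z in [("hFR",(520,128),.091),("hFL",(418,228),.091),("hBL",(190,163),.091),("dBL",(80,250),.06),]: print(n,cast(cs,u(p,S),z).round(4))
print(camera_info("top")["tvec"], ray(ci,(0,0))[0])
w=camera_info("wrist");ob=get_obs();Rm=R.from_rotvec(ob["orientation"]).as_matrix();print(Rm.round(3)); print("cam in tool",(Rm.T@(ray(w,(0,0))[0]-ob["tcp_pos"])).round(3))
E
```

```text
hBL [ 0.5529 -0.0974  0.091 ]
hBR [ 0.5764 -0.1804  0.091 ]
hFR [ 0.4773 -0.2059  0.091 ]
hFL [ 0.4535 -0.1282  0.091 ]
pad [ 0.4816 -0.1629  0.092 ]
dBL [ 0.5698 -0.0597  0.06  ]
dBR [ 0.6101 -0.2014  0.06  ]
pad scene [ 0.4805 -0.1622  0.092 ]
hFR [ 0.4741 -0.2009  0.091 ]
hFL [ 0.4529 -0.1242  0.091 ]
hBL [ 0.5453 -0.0957  0.091 ]
dBL [ 0.5666 -0.0574  0.06  ]
[-0.15678083  0.5067435   1.38167406] [ 0.36765015 -0.1261924   1.42804105]
[[-0.001  0.317 -0.948]
 [ 0.001 -0.948 -0.317]
 [-1.    -0.001  0.   ]]
cam in tool [-0.143  0.001 -0.07 ]
```

```bash
cat >> h.py <<'E'
def rel(tgt,yaw=None):
    "tool-frame shift & turn to put TCP at tgt, tool down with z=-x^ (yaw)"
    ob=get_obs(); Rm=R.from_rotvec(ob["orientation"]).as_matrix()
    s=Rm.T@(np.array(tgt)-ob["tcp_pos"])
    xh=np.array([np.cos(yaw),np.sin(yaw),0]); G=np.column_stack([[0,0,-1],np.cross(-xh,[0,0,-1]),-xh])
    print("turn",R.from_matrix(Rm.T@G).as_rotvec().round(4),"shift",s.round(4))
E
python3 -c "
from h import *
rel([.481,-.1625,.22],.279)"
```

```text
turn [0.0438 0.0002 0.0014] shift [ 0.011  -0.3678 -0.4046]
```

>>> {"fn": "apply_moves", "kwargs": {"series": "0 0 0 -0.005 -0.015 -0.016 0; 0.01 0 0 -0.01 -0.045 -0.05 0; 0.015 0 0 -0.01 -0.08 -0.09 0; 0.02 0 0 -0.01 -0.118 -0.13 0; 0.025 0 0 -0.01 -0.156 -0.172 0; 0.03 0 0 -0.01 -0.194 -0.214 0; 0.035 0 0 -0.01 -0.232 -0.256 0; 0.04 0 0 -0.005 -0.27 -0.297 0; 0.044 0 0 0 -0.305 -0.336 0; 0.044 0 0 0.005 -0.337 -0.371 0; 0.044 0 0 0.01 -0.36 -0.395 0; 0.044 0 0 0.011 -0.368 -0.405 0"}}

```text
clock: 1.65
tcp_pos: [0.4818, -0.1596, 0.2203]
orientation: [2.07, 0.296, -2.07]
contact_force: [-0.5, -0.6, -0.3]
grip_width: 0.0002
```

```bash
python3 - <<'E'
from h import *
ci=camera_info("wrist"); im=grab_frame("wrist"); np.save("w1.npy",np.r_[ci["rvec"],ci["tvec"]]); cv2.imwrite("pics/wrist1.png",im); o=get_obs()
print(o["clock"],o["tcp_pos"],o["contact_force"],o["grip_width"]); rel([.481,-.1625,.092],.279)
P=np.array([.481,-.1625,.092]);print(proj(ci,P),proj(ci,o["tcp_pos"]))
E
```

```text
1.7 [ 0.48239572 -0.15954554  0.22040047] [ 0.54474241  1.30137168 -0.28571318] -0.000413412531717965
turn [ 0.004  -0.0006  0.0006] shift [0.1284 0.0025 0.0022]
[[321.37524544 194.25645044]] [[317.86146922 253.02472589]]
```

View pics/wrist1.png

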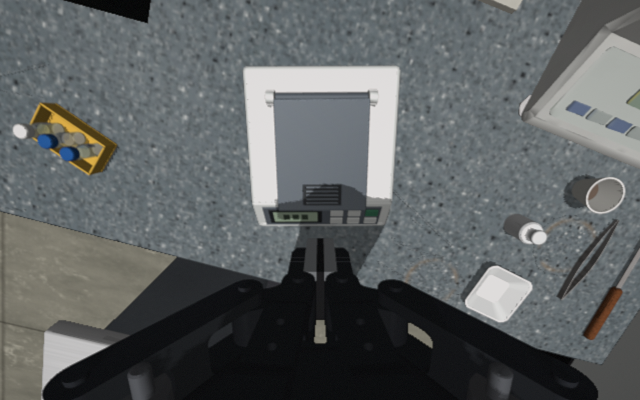

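The wrist picture shows the photometer centred, pad at about (322,194), where my estimate projects (321,194); the hinge ends are at about (270,97) and (374,97). I check the hinge, then press.

```bash
python3 - <<'E'
from h import *
ci=camera_info("wrist")
a,b=cast(ci,(270,97),.068),cast(ci,(374,97),.068); m=(a+b)/2
print(m,np.linalg.norm(a-b),np.degrees(np.arctan2(b[0]-a[0],a[1]-b[1])))
p=cast(ci,(322,194),.092);print(p,np.linalg.norm(m[:2]-p[:2])); print(cast(ci,(246,68),.06),cast(ci,(398,67),.06))
E
```

```text
[ 0.56579554 -0.13849782  0.068     ] 0.09699508739663522 16.216990505519394
[ 0.48206045 -0.16286537  0.092     ] 0.08720861589058841
[ 0.57100672 -0.06302903  0.06      ] [ 0.6114785  -0.19910106  0.06      ]
```

>>> {"fn": "apply_moves", "kwargs": {"series": "0 0 0 0.03 0.001 0.001 0; 0 0 0 0.065 0.0025 0.002 0; 0 0 0 0.095 0.0025 0.002 0; 0 0 0 0.112 0.0025 0.002 0; 0 0 0 0.12 0.0025 0.002 0; 0 0 0 0.122 0.0025 0.002 0"}}

```text
clock: 2.45
tcp_pos: [0.4805, -0.166, 0.0986]
orientation: [2.073, 0.29, -2.072]
contact_force: [0.4, -0.4, 0.1]
grip_width: 0.0003
```

>>> {"fn": "apply_moves", "kwargs": {"series": "0 0 0 0.005 -0.003 0 0; 0 0 0 0.008 -0.003 0 0; 0 0 0 0.010 -0.003 0 0; 0 0 0 0.012 -0.003 0 0; 0 0 0 0.0135 -0.003 0 0; 0 0 0 0.0135 -0.003 0 0"}}

```text
clock: 3.2
tcp_pos: [0.479, -0.163, 0.0855]
orientation: [2.071, 0.29, -2.073]
contact_force: [-6.0, 0.2, 11.6]
grip_width: -0.0003
```

>>> {"fn": "apply_moves", "kwargs": {"series": "0 0 0 -0.03 0 0 0; 0 0 0 -0.075 0 0.005 0; 0 0 0 -0.12 0 0.01 0; 0 0 0 -0.15 0 0.01 0; 0 0 0 -0.165 0 0.01 0; 0 0 0 -0.17 0 0.01 0; 0 0 0 -0.17 0 0.01 0; 0 0 0 -0.17 0 0.01 0; 0 0 0 -0.17 0 0.01 0; 0 0 0 -0.17 0 0.01 0; 0 0 0 -0.17 0 0.01 0; 0 0 0 -0.17 0 0.01 0"}}

```text
clock: 4.7
tcp_pos: [0.4698, -0.1655, 0.2548]
orientation: [2.072, 0.291, -2.072]
contact_force: [-0.3, -0.3, 0.5]
grip_width: -0.0002
```

>>> {"fn": "apply_moves", "kwargs": {"series": "0 0 0 0 0 0 0; 0 0 0 0 0 0 0; 0 0 0 0 0 0 0; 0 0 0 0 0 0 0; 0 0 0 0 0 0 0; 0 0 0 0 0 0 0"}}

```text
clock: 5.45
tcp_pos: [0.4698, -0.1655, 0.2548]
orientation: [2.072, 0.291, -2.072]
contact_force: [0.4, 1.0, 0.3]
grip_width: -0.0001
```

```bash
python3 - <<'E'
from h import *
ci=camera_info("wrist"); im=grab_frame("wrist"); cv2.imwrite("pics/wrist2.png",im); o=get_obs()
print(o["clock"],o["tcp_pos"],o["contact_force"])
im=grab_frame("scene"); cv2.imwrite("pics/scene2.png",cv2.resize(im[140:260,240:400],None,fx=4,fy=4,interpolation=2))
hsv=cv2.cvtColor(cv2.imread("pics/wrist2.png"),cv2.COLOR_BGR2HSV)
m=((hsv[...,0]<8)|(hsv[...,0]>172))&(hsv[...,1]>130)&(hsv[...,2]>60)
n,l,st,c=cv2.connectedComponentsWithStats(m.astype(np.uint8))
for i in range(1,n):
    if st[i,4]>15: print(st[i],c[i],cast(ci,c[i],.079).round(4))
print(proj(ci,[.566-.054*.961,-.1385-.054*.2756,.079]))
E
```

```text
5.5 [ 0.46983387 -0.16549138  0.25480784] [ 0.04327915  0.33436619 -1.06833138]
[312 133  15  14 163] [319.25153374 139.6196319 ] [ 0.5132 -0.1537  0.079 ]
[[319.2221986  138.69634602]]
```

View pics/wrist2.png

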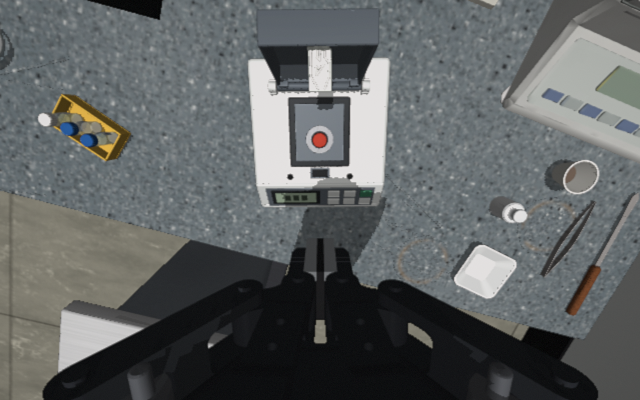

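View pics/scene2.png

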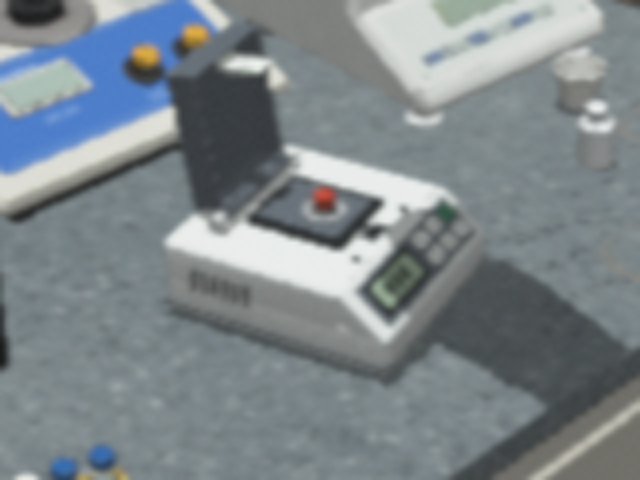

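The cover stands open. The red cap is at (319,140), which gives (0.513,-0.154); the prediction from the hinge was (319,139).

```bash
python3 -c "
from h import *
rel([.5132,-.1537,.09],.281)"
```

```text
turn [-0.0022 -0.     -0.    ] shift [ 0.1648  0.0006 -0.045 ]
```

>>> {"fn": "apply_moves", "kwargs": {"series": "0 0 0 0.01 0 -0.02 0; 0 0 0 0.04 0 -0.036 0; 0 0 0 0.08 0 -0.045 0; 0 0 0 0.12 0.0005 -0.045 0; 0 0 0 0.15 0.0005 -0.045 0; 0 0 0 0.162 0.0005 -0.045 0; 0 0 0 0.165 0.0005 -0.045 0; 0 0 0 0.165 0.0005 -0.045 0"}}

```text
clock: 6.55
tcp_pos: [0.514, -0.1538, 0.0907]
orientation: [2.074, 0.29, -2.07]
contact_force: [-0.1, 0.5, 0.4]
grip_width: 0.0001
```

>>> {"fn": "apply_moves", "kwargs": {"series": "0 0 0 0.006 0 0 0; 0 0 0 0.010 0 0 0; 0 0 0 0.013 0 0 0; 0 0 0 0.016 0 0 0; 0 0 0 0.018 0 0 0; 0 0 0 0.0195 0 0 0; 0 0 0 0.0205 0 0 0; 0 0 0 0.0205 0 0 0"}}

```text
clock: 7.55
tcp_pos: [0.5137, -0.1538, 0.0718]
orientation: [2.073, 0.289, -2.071]
contact_force: [-7.8, 1.1, 28.4]
grip_width: 0.0
```

>>> {"fn": "apply_moves", "kwargs": {"series": "0 0 0 -0.02 0 0 0; 0 0 0 -0.06 0 0 0; 0 0 0 -0.11 0 0 0; 0 0 0 -0.15 0 0 0; 0 0 0 -0.165 0 0 0; 0 0 0 -0.165 0 0 0; 0 0 0 -0.165 0 0 0"}}

```text
clock: 8.43
tcp_pos: [0.5122, -0.1534, 0.2324]
orientation: [2.07, 0.292, -2.076]
contact_force: [0.5, -0.1, -0.0]
grip_width: 0.0
```

```bash
python3 - <<'E'
from h import *
ci=camera_info("wrist"); im=grab_frame("wrist"); cv2.imwrite("pics/wrist3.png",im); o=get_obs()
print(o["clock"],o["tcp_pos"],o["contact_force"])
cs=camera_info("scene");im=grab_frame("scene"); cv2.imwrite("pics/scene3.png",cv2.resize(im[140:260,240:400],None,fx=4,fy=4,interpolation=2))
print("home cap scene px (crop4)", [(proj(cs,[.5137,-.1535,z])[0]-[240,140])*4 for z in (.072,.079)])
t=camera_info("top")
for p in [(292,148),(366,150),(281,118),(333,90),(322,103),(345,103)]: print(p,cast(t,p,.0).round(3),cast(t,p,.06).round(3),cast(t,p,.15).round(3))
rel([.566+.08*.961,-.1385+.08*.2756,.25],.281)
E
```

```text
8.475 [ 0.51212609 -0.15341695  0.23234684] [ 1.36131868  0.47925593 -0.63208321]
home cap scene px (crop4) [array([323.49012249, 200.33644994]), array([323.37399685, 191.49261748])]
(292, 148) [ 0.709 -0.027  0.   ] [ 0.695 -0.031  0.06 ] [ 0.673 -0.038  0.15 ]
(366, 150) [ 0.711 -0.294  0.   ] [ 0.697 -0.287  0.06 ] [ 0.675 -0.277  0.15 ]
(281, 118) [0.819 0.017 0.   ] [0.8   0.011 0.06 ] [0.771 0.002 0.15 ]
(333, 90) [ 0.931 -0.169  0.   ] [ 0.907 -0.167  0.06 ] [ 0.872 -0.165  0.15 ]
(322, 103) [ 0.88 -0.13  0.  ] [ 0.859 -0.13   0.06 ] [ 0.826 -0.13   0.15 ]
(345, 103) [ 0.883 -0.214  0.   ] [ 0.861 -0.21   0.06 ] [ 0.829 -0.205  0.15 ]
turn [-0.0021  0.0027  0.0016] shift [-0.0179  0.0004 -0.1357]
```

View pics/wrist3.png

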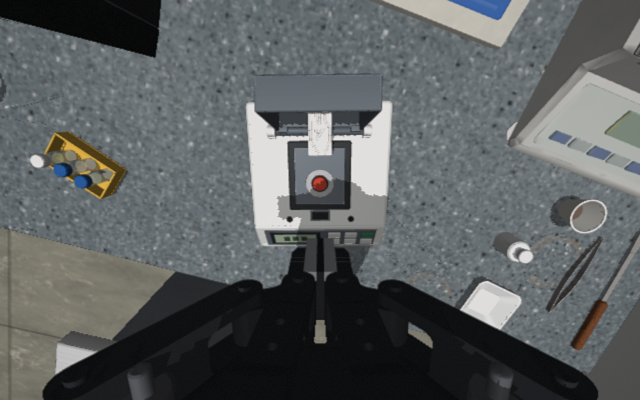

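View pics/scene3.png

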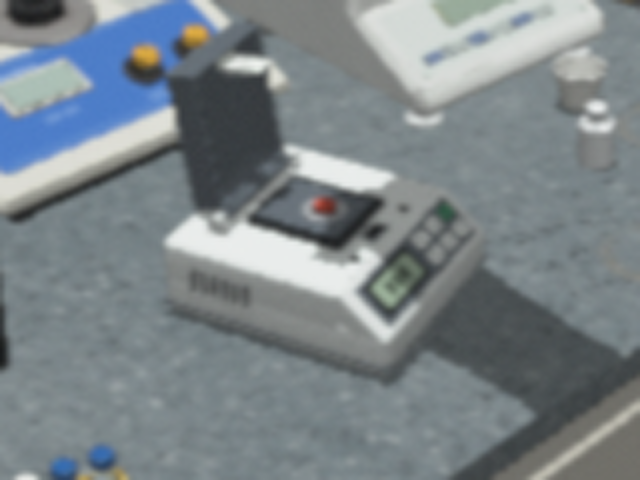

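The cap now sits lower in both views (323,205 in the enlarged scene crop, against 323,199 before) and the cover still stands open. I go over and behind the cover.

>>> {"fn": "apply_moves", "kwargs": {"series": "0 0 0 -0.015 0 -0.01 0; 0 0 0 -0.025 0 -0.04 0; 0 0 0 -0.025 0 -0.08 0; 0 0 0 -0.025 0 -0.115 0; 0 0 0 -0.01 0 -0.134 0; 0 0 0 0.02 0 -0.137 0; 0 0 0 0.06 0 -0.137 0; 0 0 0 0.085 0 -0.137 0; 0 0 0 0.09 0 -0.137 0; 0 0 0 0.09 0 -0.137 0"}}

```text
clock: 9.78
tcp_pos: [0.6458, -0.1157, 0.1451]
orientation: [2.073, 0.291, -2.071]
contact_force: [-0.2, 0.4, -0.2]
grip_width: -0.0001
```

```bash
python3 - <<'E'
from h import *
o=get_obs();print(o["tcp_pos"],o["contact_force"])
H=np.array([.566,-.1385,.068]);xh=np.array([.961,.2756,0])
d=o["tcp_pos"]-H; print("behind",d@xh,"side",d@[-.2756,.961,0],"up",d[2])
r=.088
for f in (1.75,1.6,1.45,1.3,1.15,1,.85,.7,.55,.4,.25,.1,0,-.065):
    b=-r*np.cos(f)+.023*np.sin(f)+.011*min(1,max(0,f)/.6); u=r*np.sin(f)+.023*np.cos(f)
    rx=d[2]-u; rz=-(b-d@xh)
    print(f,"b %.4f u %.4f  tx %.4f tz %.4f"%(b,u,rx,rz))
cv2.imwrite("pics/scene4.png",cv2.resize(grab_frame("scene")[100:260,240:440],None,fx=3.5,fy=3.5,interpolation=2))
E
```

```text
[ 0.64578788 -0.11574819  0.14509034] [-0.2273429   0.42356647 -0.22583166]
behind 0.08294655258108322 side -0.00012505300255278434 up 0.0770903369647708
1.75 b 0.0493 u 0.0825  tx -0.0054 tz 0.0336
1.6 b 0.0366 u 0.0873  tx -0.0102 tz 0.0464
1.45 b 0.0232 u 0.0901  tx -0.0130 tz 0.0597
1.3 b 0.0096 u 0.0909  tx -0.0139 tz 0.0733
1.15 b -0.0040 u 0.0897  tx -0.0126 tz 0.0869
1 b -0.0172 u 0.0865  tx -0.0094 tz 0.1001
0.85 b -0.0298 u 0.0813  tx -0.0042 tz 0.1127
0.7 b -0.0415 u 0.0743  tx 0.0028 tz 0.1244
0.55 b -0.0529 u 0.0656  tx 0.0115 tz 0.1359
0.4 b -0.0648 u 0.0555  tx 0.0216 tz 0.1477
0.25 b -0.0750 u 0.0441  tx 0.0330 tz 0.1579
0.1 b -0.0834 u 0.0317  tx 0.0454 tz 0.1664
0 b -0.0880 u 0.0230  tx 0.0541 tz 0.1709
-0.065 b -0.0893 u 0.0172  tx 0.0599 tz 0.1723
```

View pics/scene4.png

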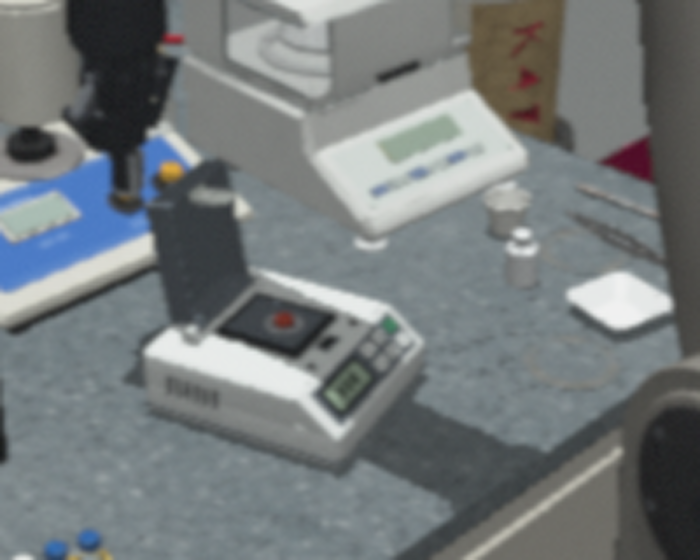

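>>> {"fn": "apply_moves", "kwargs": {"series": "0 0 0 -0.003 0 0.015 0; 0 0 0 -0.005 0 0.028 0; 0 0 0 -0.007 0 0.036 0; 0 0 0 -0.010 0 0.046 0; 0 0 0 -0.0125 0 0.056 0; 0 0 0 -0.014 0 0.066 0; 0 0 0 -0.014 0 0.075 0"}}

```text
clock: 10.7
tcp_pos: [0.5724, -0.1368, 0.1585]
orientation: [2.073, 0.29, -2.072]
contact_force: [2.3, 0.2, 1.2]
grip_width: -0.0001
```

```bash
python3 - <<'E'
from h import *
o=get_obs();print(o["tcp_pos"],o["contact_force"])
cv2.imwrite("pics/scene5.png",cv2.resize(grab_frame("scene")[100:260,240:440],None,fx=3.5,fy=3.5,interpolation=2))
E
```

```text
[ 0.57235644 -0.13680226  0.15851102] [2.29041167 0.15890141 1.20700975]
```

View pics/scene5.png

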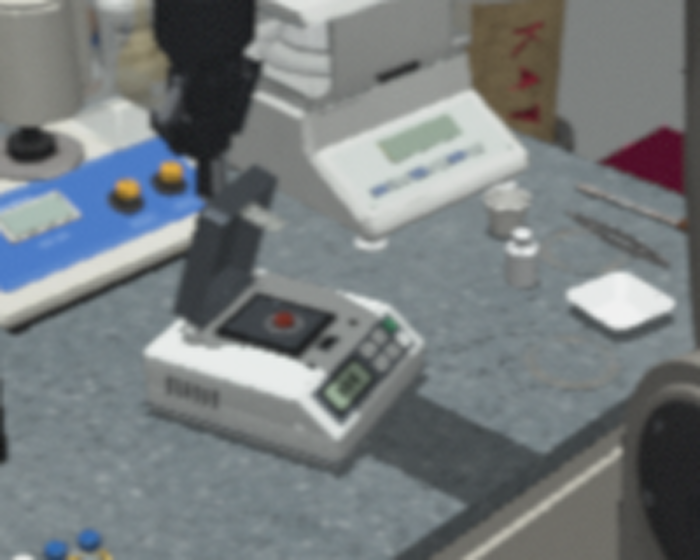

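>>> {"fn": "apply_moves", "kwargs": {"series": "0 0 0 0.001 0 0.010 0; 0 0 0 0.003 0 0.018 0; 0 0 0 0.005 0 0.025 0; 0 0 0 0.009 0 0.036 0; 0 0 0 0.013 0 0.043 0; 0 0 0 0.018 0 0.050 0; 0 0 0 0.025 0 0.060 0; 0 0 0 0.031 0 0.066 0; 0 0 0 0.037 0 0.072 0; 0 0 0 0.043 0 0.077 0; 0 0 0 0.048 0 0.082 0"}}

```text
clock: 12.12
tcp_pos: [0.4936, -0.159, 0.1098]
orientation: [2.072, 0.291, -2.072]
contact_force: [2.0, 0.8, 1.4]
grip_width: 0.0003
```

```bash
python3 - <<'E'
from h import *
o=get_obs();print(o["tcp_pos"],o["contact_force"])
H=np.array([.566,-.1385,.068]);xh=np.array([.961,.2756,0])
d=o["tcp_pos"]-H; print("behind",d@xh,"side",d@[-.2756,.961,0],"up",d[2])
cv2.imwrite("pics/scene6.png",cv2.resize(grab_frame("scene")[100:260,240:440],None,fx=3.5,fy=3.5,interpolation=2))
rel([.4815,-.1627,.086],.281)
E
```

```text
[ 0.49359594 -0.15902895  0.10981698] [1.99650625 0.76621775 1.41943616]
behind -0.07523808204172223 side 0.00022623954873181307 up 0.04181697778965719
turn [-0.0025  0.0021  0.0008] shift [0.0232 0.0003 0.0113]
```

View pics/scene6.png

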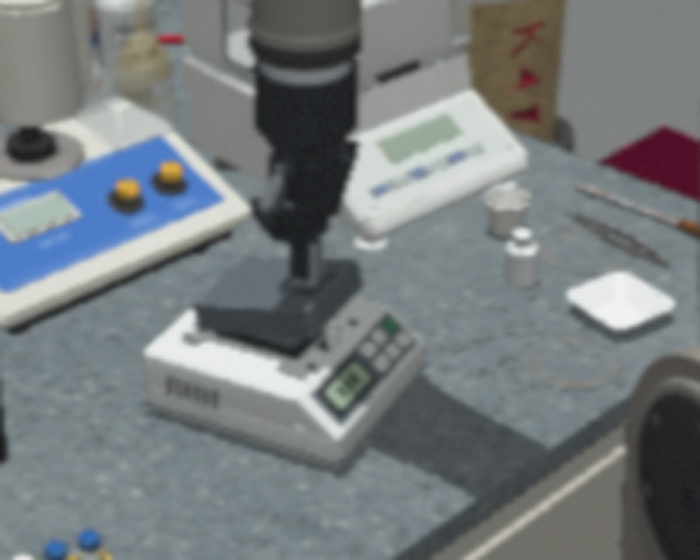

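>>> {"fn": "apply_moves", "kwargs": {"series": "0 0 0 0.006 0 0.005 0; 0 0 0 0.012 0 0.009 0; 0 0 0 0.017 0 0.011 0; 0 0 0 0.021 0 0.011 0; 0 0 0 0.024 0 0.011 0; 0 0 0 0.0255 0 0.011 0; 0 0 0 0.0255 0 0.011 0"}}

```text
clock: 13.05
tcp_pos: [0.4821, -0.1627, 0.0856]
orientation: [2.069, 0.29, -2.075]
contact_force: [-8.6, 0.3, 17.6]
grip_width: -0.0002
```

>>> {"fn": "apply_moves", "kwargs": {"series": "0 0 0 -0.008 0 0 0; 0 0 0 -0.025 0 0 0; 0 0 0 -0.06 0 0 0; 0 0 0 -0.1 0 0 0; 0 0 0 -0.14 0 0 0; 0 0 0 -0.16 0 0 0; 0 0 0 -0.165 0 0 0; 0 0 0 -0.165 0 0 0; 0 0 0 -0.165 0 0 0; 0 0 0 -0.165 0 0 0; 0 0 0 -0.165 0 0 0; 0 0 0 -0.165 0 0 0"}}

```text
clock: 14.55
tcp_pos: [0.4833, -0.1621, 0.2496]
orientation: [2.072, 0.291, -2.073]
contact_force: [0.4, 1.0, -1.3]
grip_width: -0.0001
```

```bash
python3 - <<'E'
from h import *
o=get_obs();print(o["clock"],o["tcp_pos"],o["contact_force"])
cv2.imwrite("pics/scene7.png",cv2.resize(grab_frame("scene")[100:300,200:440],None,fx=3,fy=3,interpolation=2))
cv2.imwrite("pics/wrist7.png",grab_frame("wrist"))
E
```

```text
14.55 [ 0.48332419 -0.16210297  0.24955867] [ 0.40027618  1.02715763 -1.27451986]
```

View pics/scene7.png

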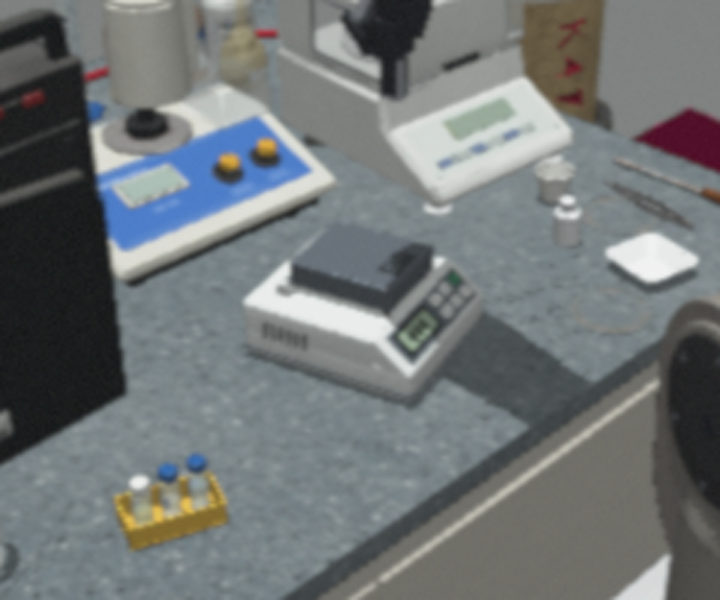

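View pics/wrist7.png

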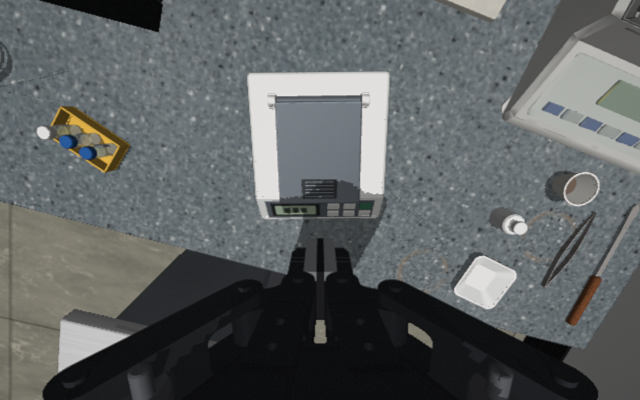

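The cover lies flat and shut in both views (pad at (320,188) in the wrist picture), more than a second after release. The tray and glassware look unmoved.

```bash
python3 -c "
from bench import *
print(hand_in())"
```

```text
the job is handed in; nothing more can be done
None
```

The job is done and handed in at about 14.6 s, well inside the 48 s limit.

- **Opening:** I pressed the cover's pad with the shut fingertips (about 12 N) and moved clear. The cover popped fully open.
- **Vial:** I pushed the cap straight down until it stopped hard. The fingertips stood at 71.8 mm with about 28 N on them; the cap's home height is 72 mm. The scene picture showed the cap clearly lower afterwards.
- **Closing:** I went behind the open cover, swung it down (2 to 3 N), pressed its front to the stop (about 18 N), then lifted away.

**Last checks:** The final pictures, over a second after release, show the cover flat and shut. The arm is 0.25 m above the worktop and touching nothing. The tray, its vials, the weight, crucible and weighing boat look unmoved by eye. The beaker was only partly in these last views, but the arm never worked near it. No check failed. The positions I measured from different views agreed to about 3 mm.

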